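# Open the dial lock of the bay that holds the crucible

## Robot

A 7-joint arm with a two-finger parallel gripper is mounted at the origin on a cart in front of the work surface, level with it; the furniture and walls round the work are solid. World frame = base frame: x ahead of the robot, y to its left, z up, the work surface at z = 0. Lengths are in m, angles in rad, forces in N, time in s.
With the tool pointing down it reaches from about 0.425 to 0.925 m from the base axis. Payload 6.8 kg.
Tool frame: the origin (TCP) lies at the very end of the fingers, on their centre line; the grasp point (between the pads) lies 19 mm behind it; z points along the fingers, y is the line along which they close (so a half turn about z gives the same grasp; the last joint's range is limited). The gripper opens to 85 mm and grips with 20 to 120 N. Pads are 22 mm wide; open, the fingers measure 114 mm over their backs; the gripper's body (76 mm by 85 mm) begins 54 mm behind the grasp point. The pads swing forward as they close: fully open they stand 13 mm farther back than shut.
Start: joints at [-0.108, 0.477, 0.022, 1.555, -0.011, 1.109, -0.083], TCP at [0.675, 0, 0.231] pointing down, gripper open.
Joint ranges: [-2.96, 2.96], [-0.34, 2.1], [-1.41, 1.46], [0.24, 2.44], [-1.37, 4.51], [0.17, 1.92], [-2.96, 2.96]. Speed limits (rad/s): [2.39, 2.39, 3.14, 3.14, 3.14, 3.14, 3.14].

## Interface

Orientations are given as a rotation vector (axis times angle).
In Python, from bench import get_obs, viewer, r gives the robot as it stands. The module is installed in compiled form; this text tells all that it offers.
- The arm moves only by the tool play_rows, never from a script. Its argument "commands" is a list that holds one entry, the list of rows, each a list of 5 numbers: the gripper's target within -1 to 1 (shut at 1, half-way at 0, fully open at -1), then the shift along the tool's x, y, z scaled (see below), then the turn about the tool's z scaled (see below). A call has 1 to 12 rows; each row is the pose to reach, as a shift and turn from the pose commanded when the call began, along the tool's axes at that moment; what a row does not reach only later rows make up. The controller multiplies each number of a shift by 0.2 m and each number of a turn by pi/2 rad. A row lasts 1/12 s, in which the tool goes at most 41.7 mm and 7.16 degrees, less where a joint would pass 70% of its speed; a pose out of reach is approached as far as the arm can. A call with a number of a shift or a turn outside -1 to 1 is refused whole. A call with a gripper value outside its range is refused whole. The fingers move at their own pace and stop on an object; "grip_force" is the grip in N (left out, the last holds). Time passes only in rows, so rows that repeat a pose let the fingers close. It gives the time, the measured TCP pose, the force, the opening and the grip force at its end, in the units of the state.
- get_obs(): the state, without advancing time (a new reading comes with each control period).
- viewer.grab_frame(name): name is "scene" or "top"; returns a dict with "pixels" (480x640x3 uint8, red, green, blue), "fovy" (degrees; the focal length in pixels is half the picture's height over the tangent of half this angle, whatever the lens; pixels are square), "cx", "cy" (the principal point, pixels), "world_to_cam" (4x4, takes a point from world to camera coordinates). Camera axes: x right, y up, looking along -z (the intrinsics and any distortion apply to the point x, -y, -z); pixel columns grow to the right and rows downward; lengths in m; the calibration is good to about 2 mm. A picture is of the moment at which its call begins. There is no depth.
- r.hand_in(): hands the job in; it is judged then, once.
Trained networks look in a picture, given as the dict that the camera call returned (one of the last four; its "shot" number tells which), for a name from the list of things; names that differ only in an ending like _2 or _b are one class to them, and where a whole thing is asked for, a point or a joint stands for the part that bears it (a point fixed in the world has none). Each returns a list of dicts, best first, with "score" (0 to 1); they miss things now and then, are a little off and sometimes report something else, mostly with a low value. They report only what shows in the picture. A call takes as long as a camera call. They do not tell look-alikes from the thing itself.
- viewer.trace(picture, thing): "pixels" (480x640 bool, what is visible of it) and "rect" ([left, top, right, bottom] in pixels, round what is visible of it).
The state is a dict: "clock": time; "joints": joint angles; "qvel": joint speeds; "tau": joint torques, N m; "tcp_pos": TCP position; "orientation": TCP orientation; "contact_force": force on the tool from outside, world axes, zero at the start; "moment": the same for the moment, N m; "grip_width": finger opening in m; "gripper_force": force on a finger pad.
Only numpy, scipy, OpenCV 4.12 (cv2) and the standard library are available. Lean on these libraries where they do the work, as an engineer would, in place of code of your own. Each camera call takes 0.05 s, during which the arm holds its last target. There are 200 camera calls.

## Task

The lock on the sample rack secures two bays, and only the side with the lidded crucible is to be opened. Turn the dial, click by click, until its pointer aims squarely at the shackle on the crucible's side and let it settle in that click, then pull that shackle straight up out of the lock and finish still holding it in the gripper, motionless, raised about 10 cm above where it stood. Leave the dial on that click, leave the other shackle in place, and do not disturb the bay contents or the objects standing around.

Things in the scene. Friction and masses are not known exactly. Their poses are not given: they have to be found in the camera images.
- case: Rack fixed on the worktop: base plate 212 x 256 mm; in front a grey lock housing (92 mm deep, 196 mm wide, top 59 mm above the worktop); behind it two open 76 mm bays, each under a flat steel hasp strap (18 mm wide, top at 59 mm). Origin on the worktop below the dial axis; x from the front (robot's side) to the bays, y to the rack's left, z up. Turned up to 0.3 rad.
- bay_left (a point): Centre of the floor of the left bay (94 mm behind and 82 mm left of the dial axis, 6 mm above the worktop); its hasp is locked by the left shackle.
- bay_right (a point): Centre of the floor of the right bay (94 mm behind and 82 mm right of the dial axis); its hasp is locked by the right shackle.
- crucible_center (a point): Centre of the white porcelain crucible with knobbed lid (45 mm wide, 50 mm high, loose), which stands in the left or the right bay.
- dish_center (a point): Centre of the flat round covered glass dish (68 mm wide, 14 mm high, loose), which lies in the other bay.
- dial_grip (a point): Point on the vertical dial axis, 120 mm above the worktop. The dial's black upright grip bar is 16 mm thick, 40 mm long, 98 to 136 mm above the worktop; both ends are 20 mm from the axis, the pointed end with a short white line on top is the pointer. Pinch across its thickness, fingertips higher than the shackles (crowns 99 mm above the worktop).
- dial (a joint): Dial angle, rad, positive clockwise from above. 0: pointer to the rack's front (-x). +1.571: at the left shackle, freeing it; -1.571: at the right shackle, freeing it (each within 0.1 rad); else both are locked. Spring clicks every 0.524 rad: let go, it snaps to the nearest. Needs about 0.15 N m. Stops at +-1.8. Starts between -0.7 and 0.7.
- shackle_left_grip (a point): Centre of the black sleeve (14 mm thick and high, 24 mm along the bar) on the crown of the left shackle, a loose steel U of 12 mm bar, 88 mm tall. At the start 92 mm above the worktop, 66 mm left of the dial axis, crown along rack y; pinch across rack x, free down to 63 mm. Legs reach 82 mm below it, in loose holes: out after 55 mm straight up. Locked, it lifts only 1-2 mm. z up.
- shackle_right_grip (a point): Centre of the black sleeve (14 mm thick and high, 24 mm along the bar) on the crown of the right shackle, a loose steel U of 12 mm bar, 88 mm tall. At the start 92 mm above the worktop, 66 mm right of the dial axis, crown along rack y; pinch across rack x, free down to 63 mm. Legs reach 82 mm below it, in loose holes: out after 55 mm straight up. Locked, it lifts only 1-2 mm. z up.
- weighing_bottle: Bystander: small glass weighing bottle with lid, 42 x 62 mm, loose; origin at its underside.
- dropper_bottle: Bystander: dropper bottle with rubber bulb, 42 x 122 mm, loose; origin at its underside.
- stopper: Bystander: black rubber stopper, 28 x 22 mm, loose; origin at its underside.
Things that resemble listed ones, but are neither listed nor needed, are in the scene too. What is shaped like the part that bears shackle_left_grip but orange or yellow is not meant.

How it is judged:
On the way, in this order (a step that is already met when the one before it is completed fails the run):
1. the dial's pointer aims at the shackle on the crucible's side, with both shackles still down (((y of crucible_center in the frame of case above 0 m and value of joint dial between 1.4508 and 1.6908 rad) or (not (y of crucible_center in the frame of case above 0 m) and value of joint dial between -1.6908 and -1.4508 rad)) and distance of each of shackle_left_grip, shackle_right_grip from where it was at the start of the episode below 0.008 m), for 0.2 s.
2. that shackle is pulled up out of the lock (((y of crucible_center in the frame of case above 0 m and height (world z) of shackle_left_grip above 0.15 m) or (not (y of crucible_center in the frame of case above 0 m) and height (world z) of shackle_right_grip above 0.15 m))), for 0.1 s.
At the end, for the whole second after the job is handed in: The shackle on the crucible's side is held still by the fingers (more than 2 N) with its sleeve centre at least 165 mm above the worktop (73 mm above where it stood) and not touching the rack; the dial is within 0.2 rad of that side's click; the other shackle is within 8 mm of where it stood (((y of crucible_center in the frame of case above 0 m and value of joint dial between 1.3708 and 1.7708 rad and height (world z) of shackle_left_grip above 0.165 m and contact force between the fingers and shackle_left above 2 N and contact force between shackle_left and case below 0.05 N and linear speed of shackle_left below 0.03 m/s and distance of shackle_right_grip from where it was at the start of the episode below 0.008 m) or (not (y of crucible_center in the frame of case above 0 m) and value of joint dial between -1.7708 and -1.3708 rad and height (world z) of shackle_right_grip above 0.165 m and contact force between the fingers and shackle_right above 2 N and contact force between shackle_right and case below 0.05 N and linear speed of shackle_right below 0.03 m/s and distance of shackle_left_grip from where it was at the start of the episode below 0.008 m))); the arm keeps its last pose, push and grip.
It fails at once if the other shackle is pulled up ((y of crucible_center in the frame of case above 0 m and height (world z) of shackle_right_grip above 0.105 m) or (not (y of crucible_center in the frame of case above 0 m) and height (world z) of shackle_left_grip above 0.105 m)).
It fails at once if the crucible or the dish is moved more than 15 mm (distance of any of crucible_center, dish_center from where it was at the start of the episode above 0.015 m).
It fails at once if an object standing around is moved more than 20 mm (distance of any of weighing_bottle, dropper_bottle, stopper from where it was at the start of the episode above 0.02 m).
It also fails if it takes over 54 s, if anything falls off the work surface, if the arm or the gripper's body presses on something with over 40 N, if the wrist force passes 120 N, or if a joint passes its speed limit or range.

## Working session

There is one attempt and no reset: what is moved stays moved. The work goes in short steps, Python scripts to look and compute and a tool call to move; the robot and the scene stay as the last step left them, time stands still between calls to the robot, and variables do not carry over. Pictures are saved under pics/ and viewed, at most 10 in all, crops included, and the job is handed in when it is done.

Besides the shell and the picture viewer there is one more tool, called after "Call:" as a command line: name --argument value ..., lists and objects as JSON in quotes. play_rows: Moves the arm, as the interface text tells. Shifts and turns lie within -1 to 1; 1 stands for 0.2 m of shift or pi/2 rad of turn. Its arguments: {"type":"object","properties":{"commands":{"type":"array","items":{"type":"array","items":{"type":"array","items":{"type":"number","minimum":-1,"maximum":1}}}},"grip_force":{"type":"number"}},"required":["commands"]}

```bash
mkdir -p pics
cat > h.py <<'E'
import numpy as np, cv2
from bench import get_obs, viewer, r
def f(p): return 240/np.tan(np.radians(p["fovy"])/2)
def proj(p,X):
    X=np.atleast_2d(X); c=(p["world_to_cam"]@np.c_[X,np.ones(len(X))].T).T
    return np.c_[p["cx"]+f(p)*c[:,0]/-c[:,2], p["cy"]-f(p)*c[:,1]/-c[:,2]]
def ray(p,uv,z):
    M=np.linalg.inv(p["world_to_cam"]); d=np.array([(uv[0]-p["cx"])/f(p),-(uv[1]-p["cy"])/f(p),-1.])
    d=M[:3,:3]@d; o=M[:3,3]; return o+d*(z-o[2])/d[2]
def save(p,n,rect=None,s=1):
    im=p["pixels"][:,:,::-1]
    if rect: a,b,c,d=rect; im=im[b:d,a:c]
    cv2.imwrite("pics/"+n,cv2.resize(im,None,fx=s,fy=s,interpolation=cv2.INTER_CUBIC))
E
python3 - <<'E'
from h import *
for n in ["scene","top"]:
    p=viewer.grab_frame(n); save(p,n+"0.png"); print(n,p["fovy"],p["cx"],p["cy"],{k:v for k,v in p.items() if k not in("pixels","world_to_cam")}.keys()); print(np.linalg.inv(p["world_to_cam"])[:3].round(3))
    for t in ["case","crucible_center","dish_center","dial","shackle_left_grip","shackle_right_grip","weighing_bottle","dropper_bottle","stopper"]:
        for d in viewer.trace(p,t)[:3]:
            m=d["pixels"]; ys,xs=np.nonzero(m); print(t,round(d["score"],2),d["rect"],xs.mean().round(1),ys.mean().round(1),len(xs))
o=get_obs(); print(o["tcp_pos"],o["orientation"],o["clock"])
E
```

```text
scene 42.840499165537864 315.78285154919183 238.8750135536652 dict_keys(['fovy', 'cx', 'cy', 'shot'])
[[ 0.434  0.635 -0.639 -0.254]
 [-0.901  0.292 -0.321 -0.39 ]
 [-0.017  0.715  0.699  0.913]]
case 0.78 [275.9, 205.9, 437.4, 337.5] 357.8 273.3 9767
case 0.23 [330.0, 230.3, 351.0, 271.8] 340.4 254.4 698
crucible_center 0.64 [397.7, 259.4, 411.2, 280.8] 405.2 271.6 200
dish_center 0.45 [326.5, 226.3, 353.6, 244.4] 339.5 233.4 162
dish_center 0.4 [275.2, 206.6, 438.9, 338.5] 357.7 273.7 9255
dial 0.91 [330.3, 231.6, 349.9, 274.1] 340.6 254.2 704
dial 0.7 [272.3, 201.6, 439.0, 339.5] 358.0 273.6 9545
shackle_left_grip 0.82 [190.7, 223.7, 215.4, 260.8] 209.2 238.2 306
shackle_left_grip 0.69 [300.9, 233.1, 329.6, 264.7] 315.6 245.8 398
shackle_left_grip 0.63 [332.4, 322.3, 356.0, 374.2] 342.5 344.7 582
shackle_right_grip 0.7 [348.2, 264.6, 379.4, 290.7] 365.1 274.2 417
dropper_bottle 0.71 [276.2, 202.6, 439.3, 337.4] 357.9 273.6 9603
stopper 0.54 [446.6, 341.9, 463.3, 363.4] 452.3 350.8 237
top 46.17933172736129 319.7664203978492 244.22233141996568 dict_keys(['fovy', 'cx', 'cy', 'shot']
[... 245 characters left out ...]
222.1 55
crucible_center 0.63 [402.2, 223.7, 408.5, 227.7] 406.6 224.5 15
crucible_center 0.49 [377.4, 188.1, 423.0, 297.9] 400.3 244.1 2654
shackle_left_grip 0.82 [194.3, 259.9, 227.5, 290.1] 207.5 273.1 360
shackle_left_grip 0.64 [223.1, 226.1, 257.5, 245.0] 241.4 235.2 296
shackle_left_grip 0.62 [383.0, 311.7, 394.9, 344.9] 390.1 325.8 244
shackle_right_grip 0.44 [382.8, 253.5, 399.4, 266.4] 389.2 260.1 140
weighing_bottle 0.74 [137.8, 270.4, 165.6, 291.3] 153.1 279.6 439
dropper_bottle 0.96 [142.2, 203.4, 170.5, 224.2] 156.6 214.4 411
stopper 0.71 [461.7, 281.0, 475.4, 290.6] 467.7 286.2 141
[6.75023659e-01 3.32713830e-06 2.31310393e-01] [2.22141201e+00 2.22142438e+00 2.59936418e-05] 1.0
```

View pics/scene0.png

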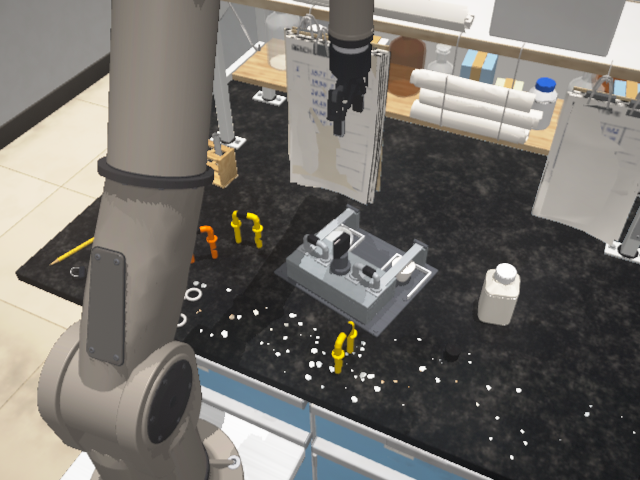

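View pics/top0.png

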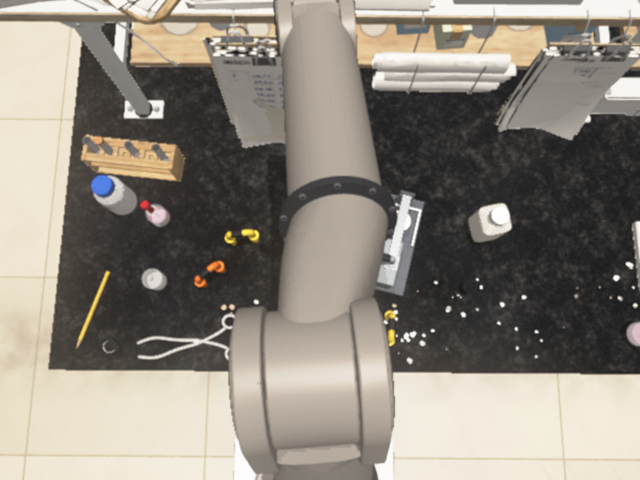

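The scene view shows the rack at about (357,273), with shackle crowns at about (315,245) left and (365,274) right, and the dial at (340,254). A white object stands in the right bay at (405,270). In the top view the arm hides most of the rack. The yellow U's at (247,230) and (345,348) and the orange one at (205,240) are look-alikes. I'll confirm with an enlarged crop.

Run:
```python
from h import *
p=viewer.grab_frame("scene"); save(p,"crop1.png",(270,198,440,338),4.7)
```

```text
(no output)
```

View pics/crop1.png

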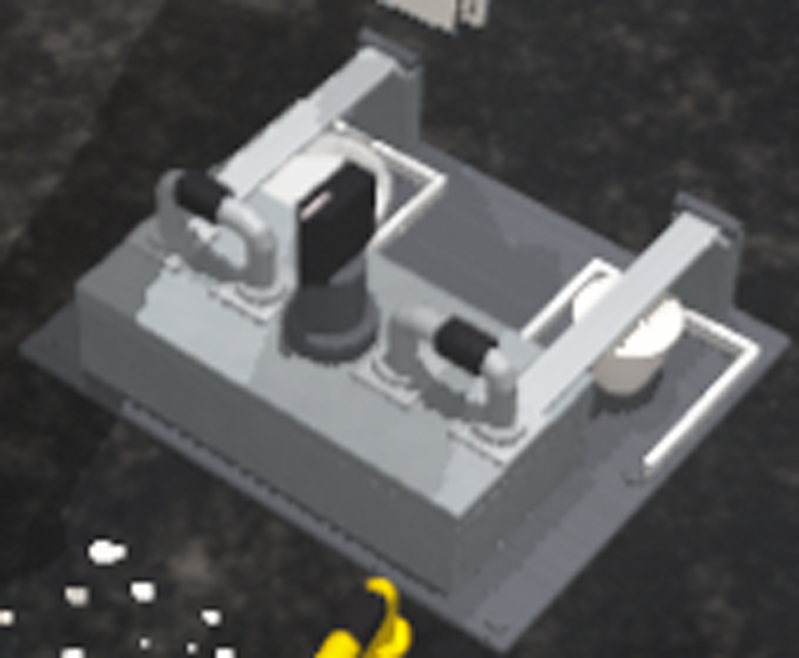

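The black-sleeved steel U's are at scene (313,239) left and (369,271) right. The lidded white crucible at (405,270) is in the right bay and the flat dish is in the left bay. So the target is the right shackle with the dial at -1.571. The yellow and orange U's are excluded by colour. Next I fit the rack pose.

```bash
cat > fit.py <<'E'
from h import *
from scipy.optimize import least_squares
p=viewer.grab_frame("scene")
C=lambda a,b:np.array([a/4.7-.5+270+.1,b/4.7-.5+198+.1])
sl,sr=C(202,194),C(467,345)
pix=[sl,sr,C(80,288),C(458,515),C(20,350),C(500,650),C(790,340)]
def model(v):
    x,y,t,d,e=v; R=np.array([[np.cos(t),-np.sin(t),0],[np.sin(t),np.cos(t),0],[0,0,1]])
    P=np.array([[0,.066,.092],[0,-.066,.092],[d,.098,.059],[d,-.098,.059],[e,.128,.004],[e,-.128,.004],[e+.212,-.128,.004]])
    return P@R.T+[x,y,0],R
s=least_squares(lambda v:(proj(p,model(v)[0])-pix).ravel(),[.6,-.1,0,-.046,-.06],loss="soft_l1")
print(s.x,s.fun.reshape(-1,2).round(1)); x,y,t=s.x[:3]; R=model(s.x)[1]
L=lambda q:R@np.array(q)+[x,y,0]
print("dial",L([0,0,.12]),"right",L([0,-.066,.092]),"cruc",L([.094,-.082,.03]),proj(p,L([.094,-.082,.03])))
a,b=ray(p,C(302,215),.136),ray(p,C(328,193),.136)
for q in (a,b): print("line",(R.T@(q-[x,y,0])).round(4))
q=R.T@(a-b); print("dial angle est",np.arctan2(q[1],-q[0]))
for th in (-.524,0,.524):
    print(th,[(4.7*(proj(p,L([k*-.02*np.cos(th),k*.02*np.sin(th),.136]))[0]-[270,198])).round(0) for k in(1,-1)])
E
python3 fit.py
```

```text
[ 0.47775664 -0.07277415 -0.24197387 -0.0472795  -0.05440821] [[ 0.5  0.5]
 [-0.1  0. ]
 [-1.5 -1.2]
 [-0.  -0.2]
 [-0.8 -0.2]
 [ 0.8  0.7]
 [ 0.5 -0.1]]
dial [ 0.47775664 -0.07277415  0.12      ] right [ 0.46194176 -0.13685136  0.092     ] cruc [ 0.54936933 -0.17490946  0.03      ] [[402.40428132 268.66312211]]
line [-0.0186  0.0007  0.136 ]
line [-0.0029  0.0003  0.136 ]
dial angle est 0.022670956331818443
-0.524 [array([324., 224.]), array([338., 152.])]
0 [array([299., 216.]), array([363., 160.])]
0.524 [array([283., 201.]), array([379., 174.])]
```

Call:
play_rows --commands '[[[-1,-0.2,-0.5,0,0.3],[-1,-0.364,-0.987,0,0.6],[-1,-0.364,-0.987,0,0.9],[-1,-0.364,-0.987,0,0.9],[-1,-0.364,-0.987,0,0.9],[-1,-0.364,-0.987,0,0.9],[-1,-0.364,-0.987,0,0.9],[-1,-0.364,-0.987,0,0.9],[-1,-0.364,-0.987,0,0.9],[-1,-0.364,-0.987,0,0.9],[-1,-0.364,-0.987,0,0.9],[-1,-0.364,-0.987,0,0.9]]]' --grip_force 60

```text
clock: 2.1
tcp_pos: [0.4777, -0.0728, 0.2315]
orientation: [-3.133, -0.236, -0.001]
contact_force: [-0.6, 0.0, 0.0]
grip_width: 0.0859
gripper_force: 0.0
```

Call:
play_rows --commands '[[[-1,0,0,0,0.254],[-1,0,0,0.1,0.254],[-1,0,0,0.2,0.254],[-1,0,0,0.25,0.254],[-1,0,0,0.25,0.254],[-1,0,0,0.25,0.254],[-1,0,0,0.25,0.254]]]'

```text
clock: 2.68
tcp_pos: [0.4783, -0.0729, 0.1822]
orientation: [-3.119, 0.375, -0.002]
contact_force: [-0.8, -0.4, 0.7]
grip_width: 0.0858
gripper_force: 0.0
```

Run:
```python
from h import *
o=get_obs(); print(o["joints"],o["tcp_pos"]); 
from scipy.spatial.transform import Rotation as Q
M=Q.from_rotvec(o["orientation"]).as_matrix(); print(M.round(3))
for n in("scene","top"):
    p=viewer.grab_frame(n)
    if n=="scene": save(p,"crop2.png",(270,158,440,308),4)
    else:
        for t in ["dial","shackle_right_grip","shackle_left_grip"]:
            for d in viewer.trace(p,t)[:4]: print(t,round(d["score"],2),d["rect"])
        save(p,"top2.png",(300,170,440,330),3.7)
```

```text
[-0.21768003  0.22250719  0.27647098  2.06864687 -0.07976231  0.85889108
 -1.70591488] [ 0.47829473 -0.07287796  0.18216838]
[[ 0.971 -0.237  0.001]
 [-0.237 -0.971  0.   ]
 [ 0.001 -0.    -1.   ]]
dial 0.3 [138.8, 203.6, 172.5, 227.8]
shackle_left_grip 0.88 [194.2, 260.6, 227.1, 288.0]
shackle_left_grip 0.69 [309.2, 238.8, 327.5, 245.8]
shackle_left_grip 0.63 [223.2, 227.9, 258.8, 243.9]
```

View pics/crop2.png

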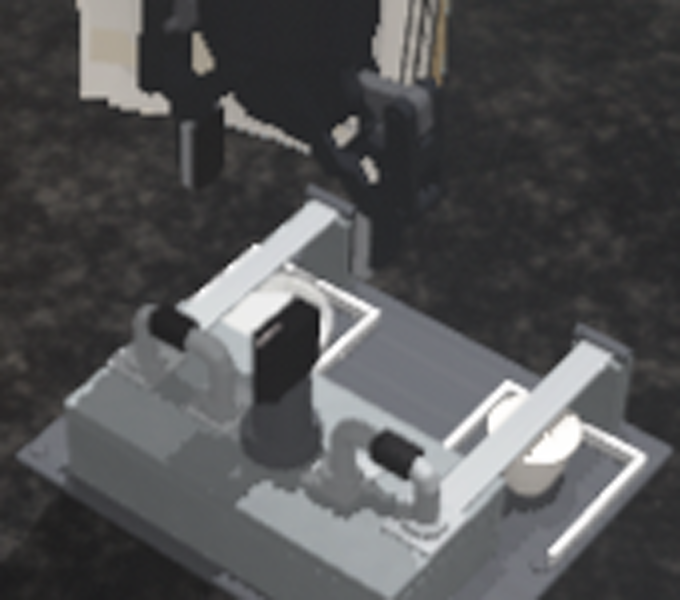

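The open fingers straddle the bar symmetrically: tips are at about (319,204) and (360,227), and the dial top is at (340,238). Descend and pinch.

Call:
play_rows --commands '[[[-1,0,0,0.1,0],[-1,0,0,0.2,0],[-1,0,0,0.3,0],[-1,0,0,0.38,0],[-1,0,0,0.38,0],[-1,0,0,0.38,0],[0.5,0,0,0.38,0],[1,0,0,0.38,0],[1,0,0,0.38,0],[1,0,0,0.38,0],[1,0,0,0.38,0],[1,0,0,0.38,0]]]'

```text
clock: 3.93
tcp_pos: [0.4779, -0.0731, 0.1058]
orientation: [3.118, -0.379, 0.001]
contact_force: [-3.0, -1.4, 7.7]
grip_width: 0.0148
gripper_force: 58.4
```

Call:
play_rows --commands '[[[1,0,0,0,0],[1,0,0,0,0],[1,0,0,0,0],[1,0,0,0,0]]]'

```text
clock: 4.27
tcp_pos: [0.4778, -0.0731, 0.1058]
orientation: [3.119, -0.38, 0.001]
contact_force: [-1.0, -0.4, 6.1]
grip_width: 0.0153
gripper_force: 58.5
```

Call:
play_rows --commands '[[[1,0,0,0,-0.06],[1,0,0,0,-0.12],[1,0,0,0,-0.18],[1,0,0,0,-0.24],[1,0,0,0,-0.3],[1,0,0,0,-0.36],[1,0,0,0,-0.42],[1,0,0,0,-0.48],[1,0,0,0,-0.5],[1,0,0,0,-0.5],[1,0,0,0,-0.5]]]'

```text
clock: 5.18
tcp_pos: [0.4777, -0.0725, 0.1058]
orientation: [-3.026, -0.843, -0.001]
contact_force: [-2.4, 0.0, 6.1]
grip_width: 0.0155
gripper_force: 68.1
```

Call:
play_rows --commands '[[[1,0,0,0,-0.06],[1,0,0,0,-0.12],[1,0,0,0,-0.18],[1,0,0,0,-0.24],[1,0,0,0,-0.3],[1,0,0,0,-0.36],[1,0,0,0,-0.42],[1,0,0,0,-0.48],[1,0,0,0,-0.5],[1,0,0,0,-0.5],[1,0,0,0,-0.5],[1,0,0,0,-0.5]]]'

```text
clock: 6.18
tcp_pos: [0.4773, -0.0722, 0.1058]
orientation: [-2.472, -1.937, 0.0]
contact_force: [-3.5, 1.9, 8.9]
grip_width: 0.0152
gripper_force: 68.4
```

Run:
```python
from h import *
o=get_obs(); print(o["moment"],o["grip_width"],o["orientation"])
save(viewer.grab_frame("scene"),"crop3.png",(270,158,440,308),4)
```

```text
[0.40559145 0.7539355  0.03415623] 0.015177594765687382 [-2.47236364e+00 -1.93686096e+00  2.78269681e-04]
```

View pics/crop3.png

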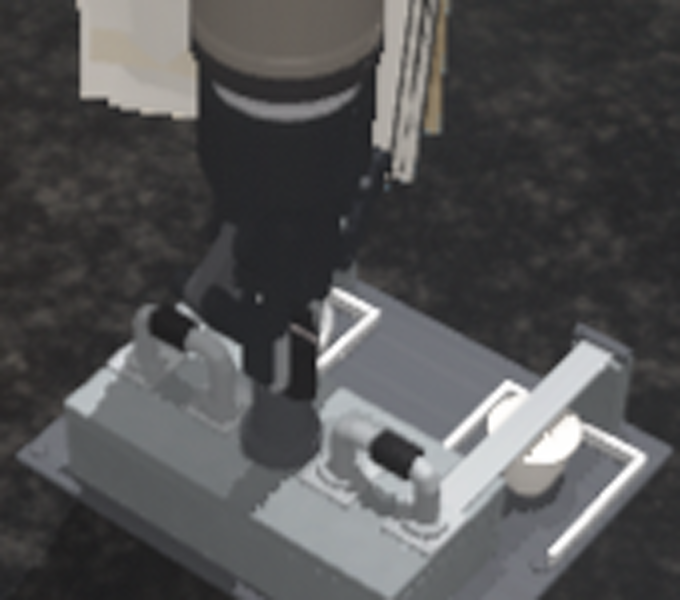

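The pointer end now faces the right shackle, with the white line at crop (303,330). Both shackles are still down. Release and rise.

Call:
play_rows --commands '[[[0,0,0,0,0],[-1,0,0,0,0],[-1,0,0,0,0],[-1,0,0,0,0],[-1,0,0,0,0],[-1,0,0,0,0],[-1,0,0,-0.1,0],[-1,0,0,-0.2,0],[-1,0,0,-0.3,0],[-1,0,0,-0.4,0],[-1,0,0,-0.4,0],[-1,0,0,-0.4,0]]]'

```text
clock: 7.23
tcp_pos: [0.4784, -0.0729, 0.1862]
orientation: [2.472, 1.936, 0.003]
contact_force: [-0.2, -0.6, 0.1]
grip_width: 0.0853
gripper_force: 0.0
```

Run:
```python
from h import *
from scipy.spatial.transform import Rotation as Q
o=get_obs(); M=Q.from_rotvec(o["orientation"]).as_matrix(); print(M.round(3),o["tcp_pos"],o["clock"])
p=viewer.grab_frame("scene"); save(p,"crop4.png",(270,158,440,308),4)
def L(q,x=.4778,y=-.0728,t=-.242): 
    return np.array([[np.cos(t),-np.sin(t),0],[np.sin(t),np.cos(t),0],[0,0,1]])@q+[x,y,0]
print([(4*(proj(p,L(np.array(q)))[0]-[270,158])).round(0) for q in ([0,-.02,.136],[0,.02,.136],[0,-.066,.092])])
g=L(np.array([0,-.066,0])); print(g, (M.T@(g-o["tcp_pos"]))/.2)
```

```text
[[ 0.24   0.971  0.003]
 [ 0.971 -0.24  -0.   ]
 [ 0.     0.003 -1.   ]] [ 0.47837017 -0.07286614  0.18622286] 7.2333
[array([317., 339.]), array([248., 301.]), array([396., 452.])]
[ 0.46198344 -0.1368768   0.        ] [-0.33077056 -0.00522143  0.93095898]
```

View pics/crop4.png

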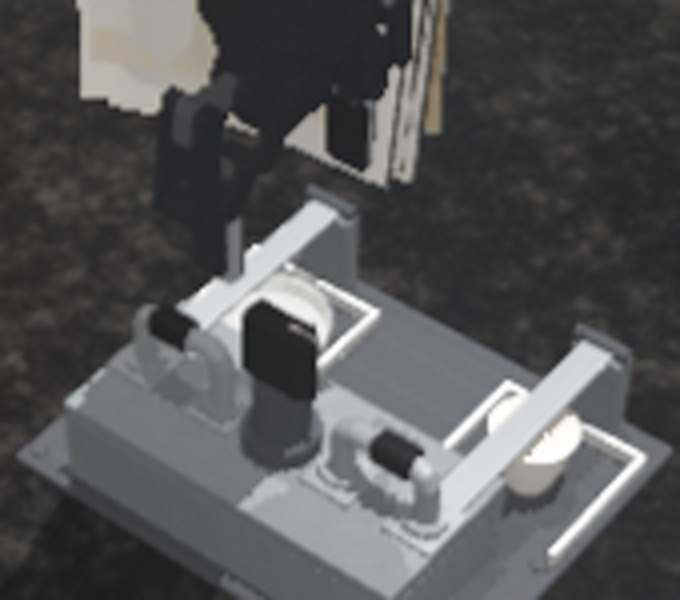

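The dial rests with the pointer at the right shackle: the bar matches the predicted -1.571 outline and the white line is at (303,328). Next, move over the right shackle and descend.

Call:
play_rows --commands '[[[-1,-0.1,0,0,0],[-1,-0.2,0,0,0],[-1,-0.33,-0.005,0,0],[-1,-0.33,-0.005,0,0],[-1,-0.33,-0.005,0.1,0],[-1,-0.33,-0.005,0.2,0],[-1,-0.33,-0.005,0.3,0],[-1,-0.33,-0.005,0.4,0],[-1,-0.33,-0.005,0.5,0],[-1,-0.33,-0.005,0.55,0],[-1,-0.33,-0.005,0.55,0],[-1,-0.33,-0.005,0.55,0]]]'

```text
clock: 8.28
tcp_pos: [0.4603, -0.1364, 0.0748]
orientation: [-2.472, -1.936, 0.002]
contact_force: [0.1, 0.2, -0.2]
grip_width: 0.0852
gripper_force: 0.0
```

Call:
play_rows --commands '[[[0.5,0,0,0,0],[0.8,0,0,0,0],[1,0,0,0,0],[1,0,0,0,0],[1,0,0,0,0],[1,0,0,0,0],[1,0,0,0,0],[1,0,0,0,0],[1,0,0,0,0],[1,0,0,0,0]]]'

```text
clock: 9.12
tcp_pos: [0.4612, -0.1367, 0.0758]
orientation: [2.473, 1.937, 0.001]
contact_force: [-1.8, -0.2, 7.1]
grip_width: 0.0127
gripper_force: 58.7
```

Run:
```python
from h import *
p=viewer.grab_frame("scene"); save(p,"crop5.png",(270,158,440,308),4)
```

```text
(no output)
```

View pics/crop5.png

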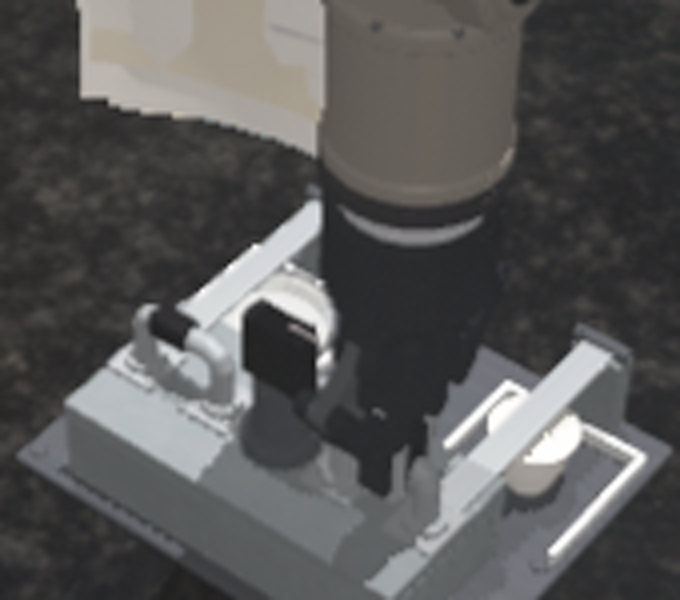

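The sleeve is held (opening 12.7 mm, force 59 N) and the dial is unchanged. Pull straight up 100 mm, slowly.

Call:
play_rows --commands '[[[1,0,0,-0.02,0],[1,0,0,-0.05,0],[1,0,0,-0.09,0],[1,0,0,-0.13,0],[1,0,0,-0.17,0],[1,0,0,-0.21,0],[1,0,0,-0.25,0],[1,0,0,-0.29,0],[1,0,0,-0.33,0],[1,0,0,-0.37,0],[1,0,0,-0.41,0],[1,0,0,-0.45,0]]]'

```text
clock: 10.17
tcp_pos: [0.4608, -0.1366, 0.1661]
orientation: [2.473, 1.937, 0.0]
contact_force: [-0.2, -1.0, -0.6]
grip_width: 0.013
gripper_force: 58.6
```

Call:
play_rows --commands '[[[1,0,0,-0.03,0],[1,0,0,-0.05,0],[1,0,0,-0.05,0],[1,0,0,-0.05,0],[1,0,0,-0.05,0],[1,0,0,-0.05,0],[1,0,0,-0.05,0],[1,0,0,-0.05,0]]]'

```text
clock: 10.83
tcp_pos: [0.4607, -0.1366, 0.175]
orientation: [-2.473, -1.937, 0.001]
contact_force: [-0.3, 0.2, -1.0]
grip_width: 0.013
gripper_force: 58.6
```

Run:
```python
from h import *
p=viewer.grab_frame("scene"); save(p,"crop6.png",(270,158,440,308),4)
```

```text
(no output)
```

View pics/crop6.png

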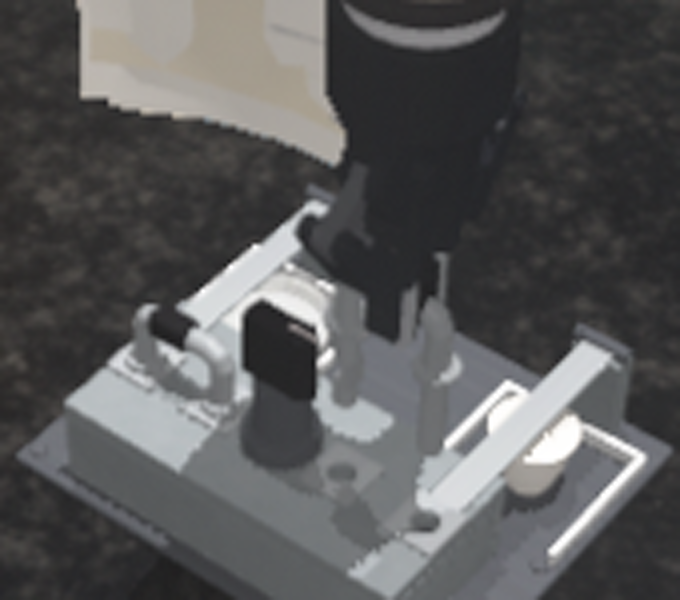

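The right shackle hangs free: its legs end at about (345,400) and (430,450), above the empty holes. The dial is unchanged, and the left shackle, crucible and dish are still in place.

```bash
python3 -c "
from h import *
print(r.hand_in())"
```

```text
the job is handed in; nothing more can be done
None
```

The job is handed in: the dial sits on the right-hand click (crucible side), the right shackle is out of the lock and held still about 10 cm up, and the last picture showed the other shackle and bay contents undisturbed; no verdict was returned.

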